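# Lock the slide box down on the shaker

## Task

Make the slide box safe for a shaker run: swing the hinged hold-down bar fully down over it, slide the bolt forward through the eye of the bar and fully home into its keeper, then turn the bolt's handle over a quarter turn so that it lies flat in the notch of the guide. Leave the lidded slide box between its fences and do not knock the beaker or the marker pen about.

Things in the scene. Friction and masses are not known exactly. Their poses are not given: they have to be found in the camera images.
- shaker: Low bench shaker, fixed: white housing, aluminium platform 200 x 250 mm (x, y), platform top at z 66. Origin on the worktop under the platform's centre; x points away from its operating panel, y to the left seen from the panel, z up. Every coordinate in mm in these texts is in this frame. The bolt guide, bar and keeper stand on the platform.
- slot_start (a point): Rear end of the slot in the guide's top, on the bolt's axis (x -81, y -85, z 88). The steel guide block spans x -93 to -11, y -97 to -73, top at z 99. The slot is 10.5 mm wide, x -81 to -23; the bolt's handle stands up through it and slides along it to +x.
- notch (a point): Middle of the notch on the bolt's axis (x -30, y -85, z 88). At the slot's +x end the guide's outer (-y) wall is cut away from x -37 to -23, 14 mm wide: there alone the handle can be pushed over to -y, until it lies level.
- keeper (a point): Centre of the keeper's mouth on the bolt's axis (x +11, y -85, z 88): a steel block, x +11 to +29, with a hole 20 mm wide and 20 mm high along x, top at z 102. The eye of the lowered bar hangs between guide and keeper.
- bar (a joint): Hinge of the hold-down bar, rad: 0 is fully down (level, on its stop), growing as its free end rises; 1.57 is upright. It starts at 0.6 to 1.0. Friction holds it at any angle; 1 to 2 N at its free end moves it. Pin along x at y +80, z 102.
- bar_eye (a point): Centre of the bar's eye, on the bolt's axis when the bar is down. The bar is an aluminium strip 16 mm wide (x), 8 mm thick, centred on the hinge pin's height, reaching 187 mm from the pin to -y; top at z 106 when down. The eye hangs under it, 165 mm from the pin: opening 20 x 20 mm, 12 mm thick along x, foot at z 72; its centre is 14 mm below the bar's centre line.
- bolt: Loose steel bolt captive in the guide: rod 12 mm thick along its x, tip 54 mm ahead of the origin, tail 58 mm behind. Handle 8 mm thick along its z, ending in a 12 mm ball, 46 mm tall. Origin: rod axis at the handle's root, z 88. Starts drawn back, handle up, at x -76 to -66; home (handle on the slot's +x end) at x -27, tip 16 mm inside the keeper. Slides with under 1 N; stays where left.
- bolt_knob (a point): Centre of the ball on the end of the bolt's handle, 40 mm from the rod's axis.
- slide_box: Lidded flat green box, 172 x 99 x 25 mm, loose on the platform between low fences (8 mm high), its long side along the shaker's x; origin under its centre. It is to stay there.
- beaker: Bystander: small beaker, 52 mm across, 66 mm high, on the worktop near the shaker's panel; origin under its centre.
- marker: Bystander: marker pen, 12 x 128 mm, lying on the worktop in front of the shaker's panel; origin under its centre.
Not all that is in view belongs to the job. There is more than one size of the bolt; the one meant has the size given above.

How it is judged:
By the outcome, as a careful person would: the job done as asked, in the order asked, and still so for the second after the job is handed in, with the robot touching nothing.
It also fails if it takes over 53 s, if anything falls off the work surface, if the arm or the gripper's body presses on something with over 40 N, if the wrist force passes 120 N, or if a joint passes its speed limit or range.

## Robot

A 6-joint arm with a two-finger parallel gripper is mounted at the origin on a cart in front of the work surface, level with it; the furniture and walls round the work are solid. World frame = base frame: x ahead of the robot, y to its left, z up, the work surface at z = 0. Lengths are in m, angles in rad, forces in N, time in s.
With the tool pointing down it reaches from about 0.35 to 0.775 m from the base axis. Payload 5.5 kg.
Tool frame: the origin (TCP) lies between the finger pads; the fingertips stand 8 mm ahead of it and the grasp point (between the pads) lies 11 mm behind it; z points along the fingers, y is the line along which they close (so a half turn about z gives the same grasp; the last joint's range is limited). The gripper opens to 85 mm and grips with 20 to 120 N. Pads are 22 mm wide; open, the fingers measure 114 mm over their backs; the gripper's body (76 mm by 85 mm) begins 54 mm behind the grasp point. The pads swing forward as they close: fully open they stand 13 mm farther back than shut.
Start: joints at [1.034, 0.313, 0.046, 1.304, 0, 1.431], TCP at [0.222, 0.53, 0.239] pointing down, gripper open.
Joint ranges: [-2.76, 2.76], [-0.86, 1.69], [-1.03, 1.26], [-2.2, 2.34], [-1.47, 1.5], [-3.14, 3.14]. Speed limits (rad/s): [2.57, 2.57, 3.14, 3.14, 3.14, 3.14].

## Interface

Orientations are given as a unit quaternion [w, x, y, z].
In Python, from workcell import status, vision, job gives the robot as it stands. The module is installed in compiled form; this text tells all that it offers.
- The arm moves only by the tool apply_moves, never from a script. Its argument "moves" is one flat list of numbers, 6 for each row, row after row: the shift along the world's x, y, z in units of 25 mm (1.0 is 25 mm), then the turn, a rotation vector about the world's x, y, z in rad. In form: [x, y, z, rx, ry, rz, x, y, z, rx, ry, rz, ...]. A call has 1 to 20 rows; each row is the pose to reach, as a shift and turn from the pose commanded when the call began; what a row does not reach only later rows make up. A row lasts 1/12 s, in which the tool goes at most 41.7 mm and 7.16 degrees, less where a joint would pass 70% of its speed; a pose out of reach is approached as far as the arm can. A call with a gripper value outside its range is refused whole. "claw" is the opening in per cent of the stroke, from 0 (shut) to 100 (fully open), set as the call begins (left out, the last holds). The fingers move at their own pace and stop on an object; "newtons" is the grip in N (left out, the last holds). Time passes only in rows, so rows that repeat a pose let the fingers close. It gives the time, the measured TCP pose, the force, the opening and the grip force at its end, in the units of the state.
- status.get_state(): the state, without advancing time (a new reading comes with each control period).
- vision.read_camera(name): name is "scene" or "side" or "wrist"; returns a dict with "image" (384x512x3 uint8, blue, green, red), "camera_matrix" (3x3 intrinsics, pixels), "camera_from_world" (4x4, takes a point from world to camera coordinates). Camera axes: x right, y down, z forward; pixel columns grow to the right and rows downward; lengths in m; the calibration is good to about 2 mm. A picture is of the moment at which its call begins. There is no depth.
- job.hand_in(): hands the job in; it is judged then, once.
The state is a dict: "clock": time; "joint_pos": joint angles; "qvel": joint speeds; "tau": joint torques, N m; "tcp_pos": TCP position; "orientation": TCP orientation; "wrist_force": force on the tool from outside, world axes, zero at the start; "ft_torque": the same for the moment, N m; "finger_gap": finger opening in m; "grip_force": force on a finger pad.
Only numpy, scipy, OpenCV 4.12 (cv2) and the standard library are available. Lean on these libraries where they do the work, as an engineer would, in place of code of your own. Each camera call takes 0.05 s, during which the arm holds its last target. There are 200 camera calls.

## Working session

There is one attempt and no reset: what is moved stays moved. The work goes in short steps, Python scripts to look and compute and a tool call to move; the robot and the scene stay as the last step left them, time stands still between calls to the robot, and variables do not carry over. Pictures are saved under pics/ and viewed, at most 10 in all, crops included, and the job is handed in when it is done.

Besides the shell and the picture viewer there is one more tool, called after "Emit:" by a JSON object that holds its "name" and its "arguments", one argument or row to a line. apply_moves: Moves the arm, as the interface text tells. Its arguments: {"type":"object","properties":{"moves":{"type":"array","items":{"type":"number"}},"claw":{"type":"number"},"newtons":{"type":"number"}},"required":["moves"]}

```bash
mkdir -p pics; cat > h.py <<'E'
import numpy as np, cv2
from workcell import status, vision, job
def cam(n,save=None):
    d=vision.read_camera(n)
    if save: cv2.imwrite('pics/'+save,d['image'])
    return d['image'],np.array(d['camera_matrix']),np.array(d['camera_from_world'])
def ray(K,T,u,v):
    R,t=T[:3,:3],T[:3,3]
    return -R.T@t, R.T@np.linalg.solve(K,[u,v,1.])
def onplane(K,T,u,v,z):
    o,d=ray(K,T,u,v); return o+d*(z-o[2])/d[2]
def proj(K,T,p):
    c=T[:3,:3]@np.asarray(p)+T[:3,3]; q=K@c; return q[:2]/q[2]
def tri(r1,r2):
    A=np.stack([r1[1],-r2[1]],1); s=np.linalg.lstsq(A,r2[0]-r1[0],rcond=None)[0]
    a=r1[0]+s[0]*r1[1]; b=r2[0]+s[1]*r2[1]; return (a+b)/2,np.linalg.norm(a-b)
E
python3 - <<'E'
from h import *
a=[cam(n) for n in('scene','side','wrist')]
for n,x in zip(('scene','side','wrist'),a):
    cv2.imwrite(f'pics/{n}0.png',x[0]); print(n,np.round(-x[2][:3,:3].T@x[2][:3,3],3),x[1][0])
    np.savez(f'{n}0.npz',K=x[1],T=x[2])
cv2.imwrite('pics/s0.png',cv2.resize(a[0][0],(768,576))); cv2.imwrite('pics/d0.png',cv2.resize(a[1][0],(768,576)))
print(status.get_state())
E
```

```text
scene [-0.11  -0.079  0.768] [455.79774164   0.         262.14168506]
side [-0.003  0.977  0.497] [450.11441796   0.         257.31413863]
wrist [0.158 0.557 0.374] [308.15244686   0.         256.93701684]
{'clock': 0.15, 'joint_pos': array([ 1.03438873e+00,  3.13836908e-01,  4.52404300e-02,  1.30359650e+00,
       -3.58141258e-05,  1.43120736e+00]), 'qvel': array([-1.25348058e-03, -2.23884222e-03,  3.20928611e-03, -7.42417115e-05,
        3.84940211e-04,  7.54093566e-04]), 'tau': array([ 2.66656651e-03, -4.81065702e+01,  2.98816413e+01,  1.39290816e-02,
       -1.10449193e-04, -3.71887336e-05]), 'tcp_pos': array([0.22205078, 0.52999226, 0.23860878]), 'orientation': array([-2.14670506e-04,  1.97110043e-01,  9.80381121e-01, -6.64752855e-04]), 'wrist_force': array([ 0.6968543 , -0.8006751 , -0.04131046]), 'ft_torque': array([ 0.024025  ,  0.0091443 , -0.02449134]), 'grip_force': 0.0, 'finger_gap': 0.08522340652500261}
```

View pics/s0.png

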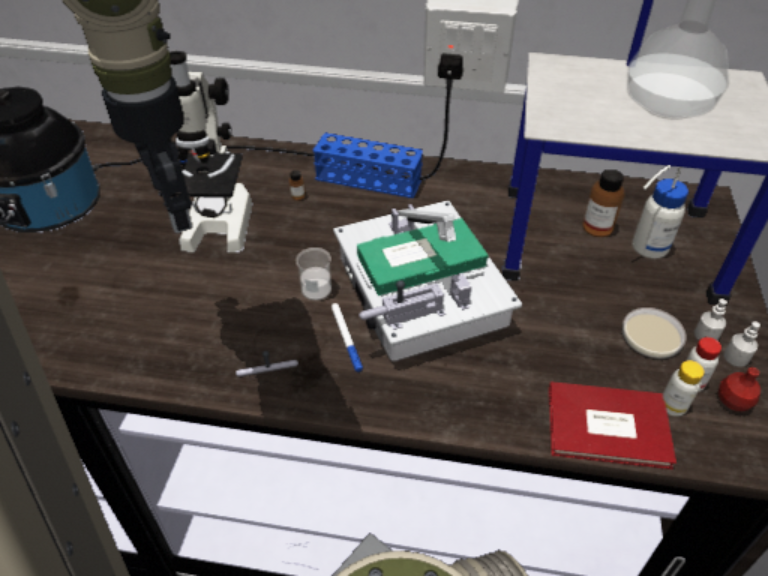

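View pics/d0.png

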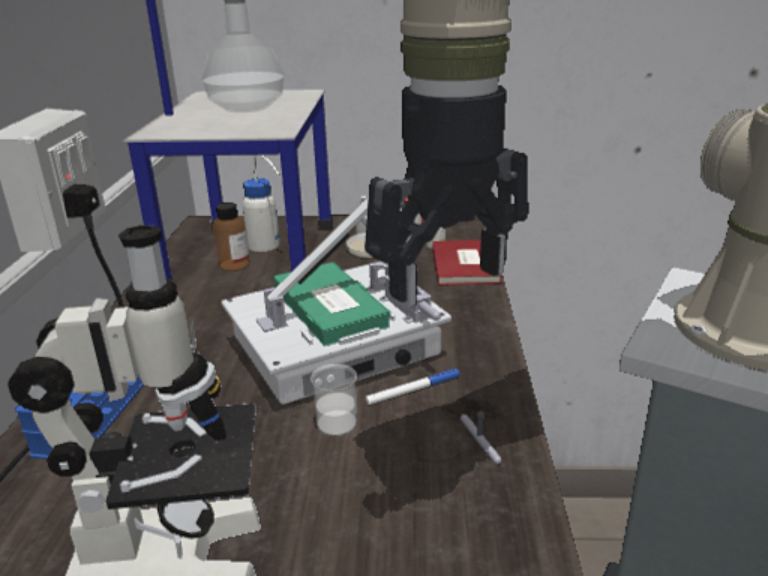

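The scene view (1.5x) shows the shaker with platform corners near (335,228), (450,205), (520,300) and (390,350). The bar is raised, and the bolt handle with its dark knob is near (400,290). The decoy bolt lies at (267,368). The panel side faces the beaker at (315,275) and the marker at (347,337).

```bash
python3 - <<'E'
import cv2
a=cv2.imread('pics/scene0.png')[125:245,215:355]
b=cv2.imread('pics/side0.png')[125:275,140:310]
cv2.imwrite('pics/s0c.png',cv2.resize(a,None,fx=5,fy=5,interpolation=cv2.INTER_CUBIC)[:600])
cv2.imwrite('pics/d0c.png',cv2.resize(b,None,fx=4,fy=4,interpolation=cv2.INTER_CUBIC))
E
```

```text
(no output)
```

View pics/s0c.png

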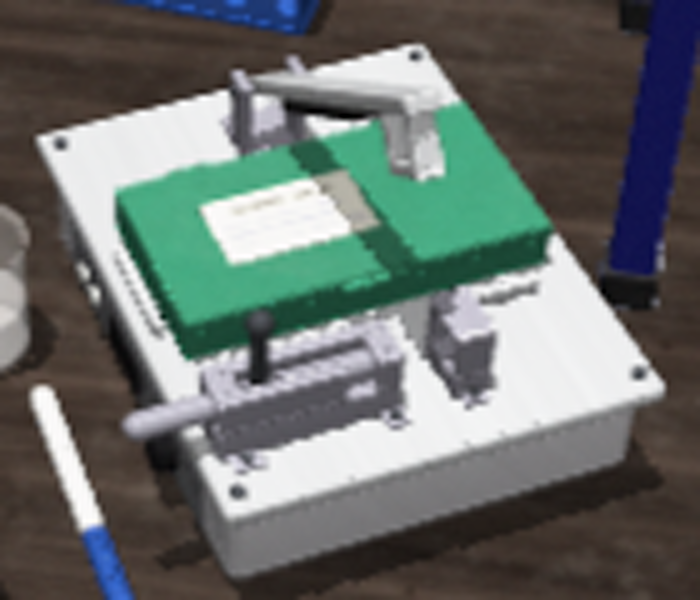

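View pics/d0c.png

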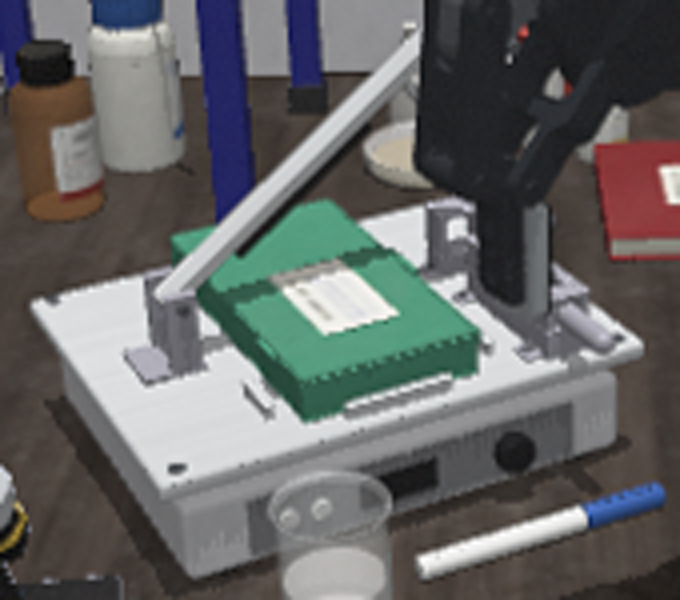

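The scene crop shows platform corners at (38,138), (425,43), (663,392) and (230,518), the knob at (260,322) and the bar's free end at about (425,95). The side crop shows corners at (160,490), (35,303) and (640,350), and the bar end at about (410,30).

```bash
cat >> h.py <<'E'
def S(p):  # shaker mm -> world m
    x,y,yaw=np.load('pose.npy'); c,s=np.cos(yaw),np.sin(yaw); p=np.asarray(p,float)/1000
    return np.array([x+c*p[0]-s*p[1],y+s*p[0]+c*p[1],p[2]])
E
python3 - <<'E'
from h import *
from scipy.optimize import least_squares as ls
s=np.load('scene0.npz');d=np.load('side0.npz')
sp=lambda u,v:np.array([u/5+215,v/5+125]); dp=lambda u,v:np.array([u/4+140,v/4+125])
obs=[(s,(-100,125),sp(38,138)),(s,(100,125),sp(425,43)),(s,(100,-125),sp(663,392)),(s,(-100,-125),sp(230,518)),
(d,(-100,125),dp(160,490)),(d,(100,125),dp(35,303)),(d,(-100,-125),dp(641,350))]
def f(q):
    np.save('pose.npy',q); return np.concatenate([proj(c['K'],c['T'],S((*m,66)))-o for c,m,o in obs])
r=ls(f,[.5,.1,-1.4]); f(r.x); print(r.x,np.round(r.fun.reshape(-1,2),1))
k=onplane(s['K'],s['T'],*sp(260,322),.128); x,y,a=r.x
R=np.array([[np.cos(a),np.sin(a)],[-np.sin(a),np.cos(a)]]); print('knob shaker',R@(k[:2]-[x,y])*1000)
def g(t): return np.concatenate([proj(s['K'],s['T'],S((0,80-187*np.cos(t[0]),102+187*np.sin(t[0]))))-sp(425,95),proj(d['K'],d['T'],S((0,80-187*np.cos(t[0]),102+187*np.sin(t[0]))))-dp(410,30)])
t=ls(g,[.8]); print('bar',t.x,t.fun)
th=t.x[0]
for n,p in dict(tip=(0,80-187*np.cos(th),102+187*np.sin(th)),tipdown=(0,-107,102),hinge=(0,80,102),knob=(R@(k[:2]-[x,y])*1000).tolist()+[128],home=(-27,-85,128)).items(): print(n,S(p).round(4))
print('axes x',S((1000,0,0))-S((0,0,0)))
E
```

```text
[ 0.48853877  0.34367599 -0.52222514] [[-0.6 -1.6]
 [-0.3 -1. ]
 [ 1.  -0.8]
 [-1.5 -0.3]
 [ 0.2 -0.9]
 [-0.6 -0.9]
 [ 2.1 -1.7]]
knob shaker [-69.76203384 -85.4299934 ]
bar [0.65147273] [-1.05998556 -1.92242925  8.49923054 -4.04320898]
tip [0.4543 0.2841 0.2154]
tipdown [0.4352 0.2509 0.102 ]
hinge [0.5284 0.413  0.102 ]
knob [0.3855 0.3044 0.128 ]
home [0.4227 0.2835 0.128 ]
axes x [ 0.86671141 -0.49880992  0.        ]
```

Emit:
{"name": "apply_moves", "arguments": {
  "moves": [0,0,1.6,0,0,0,1.2,-1.1,2,0,0,-0.06,2.4,-2.3,2,0,0,-0.125,3.6,-3.4,2,0,0,-0.125,4.8,-4.6,2,0,0,-0.125,6,-5.7,2,0,0,-0.125,7.2,-6.9,2,0,0,-0.125,8.4,-8,2,0,0,-0.125,9.6,-9.2,2,0,0,-0.125,9.65,-9.2,2,0,0,-0.125,9.65,-9.2,2,0,0,-0.125,9.65,-9.2,2,0,0,-0.125],
  "claw": 0,
  "newtons": 30
}}

```text
clock: 1.15
tcp_pos: [0.4632, 0.3002, 0.2889]
orientation: [-0.001, 0.258, 0.966, -0.0]
wrist_force: [-0.4, 0.6, 0.3]
finger_gap: -0.0004
grip_force: 0.0
```

```bash
python3 - <<'E'
from h import *
w=cam('wrist');d=cam('side')
cv2.imwrite('pics/w1.png',np.hstack([w[0][:,:400],d[0][:,120:440]]))
for n,p in dict(eyeknob=(-69.8,-85.4,128),kc=(11,-85,102),gfront=(-11,-85,99),A=(-100,-125,66)).items(): print(n,proj(w[1],w[2],S(p)).round(0))
for t in (.65,.75,.85): print(t,proj(d[1],d[2],S((0,80-187*np.cos(t),102+187*np.sin(t)))).round(0)-[120-400,0])
E
```

```text
eyeknob [218. 100.]
kc [224. 178.]
gfront [224. 158.]
A [188.  71.]
0.65 [531. 129.]
0.75 [525. 122.]
0.85 [519. 117.]
```

View pics/w1.png

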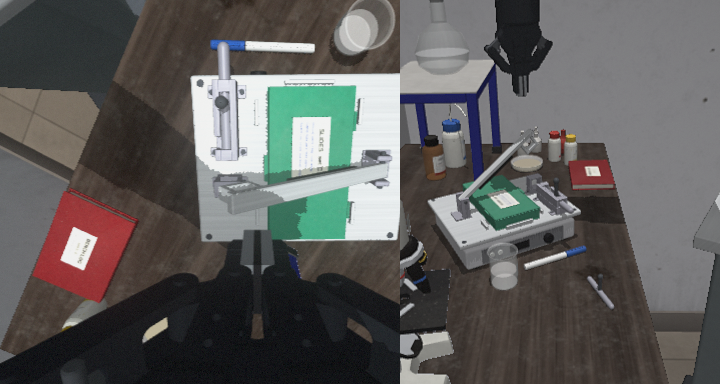

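The wrist view shows the knob at (221,102), predicted (218,100), so the pose is good to about 2–3 mm. In the side view the bar tip is at (533,130), which gives an angle of about 0.65. Next I push the bar down.

Emit:
{"name": "apply_moves", "arguments": {
  "moves": [0,0,-1.3,0,0,0,0,0,-2.4,0,0,0,0,0,-2.8,0,0,0,0,0,-3.2,0,0,0,0,0,-3.6,0,0,0,0,0,-4,0,0,0,0,0,-4.4,0,0,0,0,0,-4.8,0,0,0,0,0,-5.2,0,0,0,0,0,-5.6,0,0,0,0,0,-6,0,0,0,0,0,-6.3,0,0,0,0,0,-6.6,0,0,0,0,0,-6.6,0,0,0]
}}

```text
clock: 2.42
tcp_pos: [0.4626, 0.2999, 0.1225]
orientation: [-0.001, 0.258, 0.966, -0.001]
wrist_force: [-0.3, 0.3, -1.1]
finger_gap: -0.0002
grip_force: 0.0
```

Emit:
{"name": "apply_moves", "arguments": {
  "moves": [0,0,-0.15,0,0,0,0,0,-0.3,0,0,0,0,0,-0.3,0,0,0]
}}

```text
clock: 2.67
tcp_pos: [0.4634, 0.3003, 0.1164]
orientation: [-0.0, 0.258, 0.966, -0.0]
wrist_force: [0.2, 0.5, -0.3]
finger_gap: 0.0003
grip_force: 0.0
```

Emit:
{"name": "apply_moves", "arguments": {
  "moves": [0,0,-0.1,0,0,0,0,0,-0.15,0,0,0,0,0,-0.15,0,0,0]
}}

```text
clock: 2.92
tcp_pos: [0.4638, 0.3005, 0.114]
orientation: [0.001, 0.258, 0.966, 0.0]
wrist_force: [-0.6, -1.3, 3.9]
finger_gap: -0.0004
grip_force: 2.2
```

```bash
python3 - <<'E'
from h import *
s=cam('scene');d=cam('side')
cv2.imwrite('pics/w2.png',np.hstack([cv2.resize(s[0][110:250,215:355],(560,560))[:,:390],cv2.resize(d[0][110:250,190:290],(400,560))]))
print(status.get_state()['wrist_force'])
E
```

```text
[-0.66571415 -0.79984657  5.4230471 ]
```

View pics/w2.png

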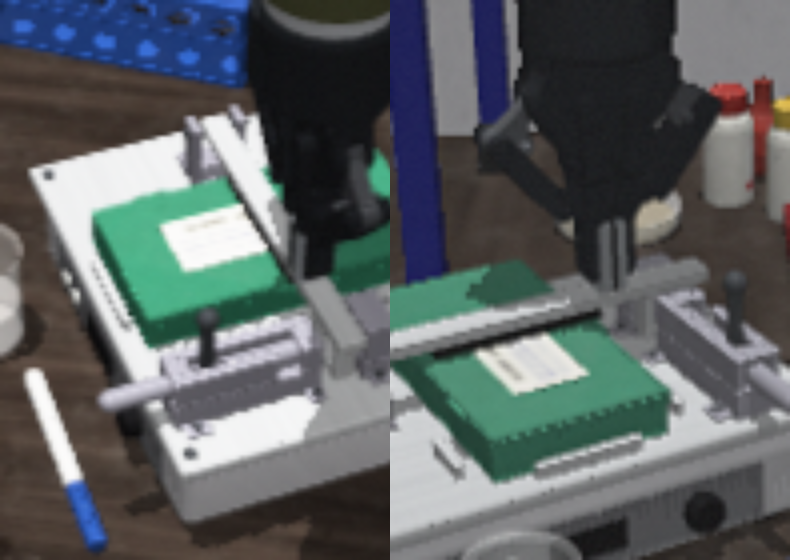

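The bar is level with its eye hanging between guide and keeper, and the stop is carrying about 5 N. The bolt handle is still up in the slot. I press a little more, then lift and move behind the handle.

Emit:
{"name": "apply_moves", "arguments": {
  "moves": [0,0,-0.08,0,0,0,0,0,-0.08,0,0,0,0,0,1,0,0,0,0,0,2.6,0,0,0,-1.3,0.3,2.6,0,0,0,-2.7,0.6,2.6,0,0,0,-4.2,0.86,2.6,0,0,0,-4.2,0.86,2.6,0,0,0,-4.2,0.86,1.6,0,0,0,-4.2,0.86,0.7,0,0,0,-4.2,0.86,0.15,0,0,0,-4.2,0.86,0.15,0,0,0]
}}

```text
clock: 4.02
tcp_pos: [0.3566, 0.3207, 0.1141]
orientation: [-0.002, 0.258, 0.966, -0.002]
wrist_force: [-0.3, -0.3, 0.2]
finger_gap: 0.0001
grip_force: 0.0
```

```bash
python3 - <<'E'
from h import *
w=cam('wrist');d=cam('side')
cv2.imwrite('pics/w3.png',np.hstack([w[0][:,:400],cv2.resize(d[0][110:240,190:320],(384,384))]))
print(status.get_state()['wrist_force'])
print(proj(w[1],w[2],S((-69,-85,128))))
E
```

```text
[-0.07874685 -0.14429471  0.38936269]
[257.47118846 327.69950846]
```

View pics/w3.png

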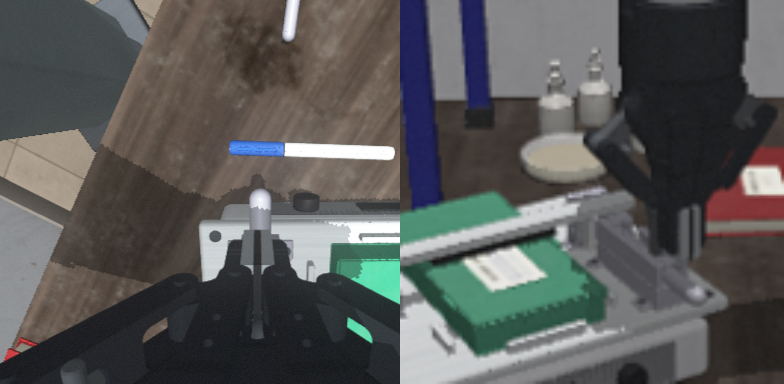

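The wrist view shows the rod tail at (261,200) in line with the closed fingers at (257,240), and the side view shows the bar still down. Next I push the bolt forward.

Emit:
{"name": "apply_moves", "arguments": {
  "moves": [0.3,-0.13,0,0,0,0,0.55,-0.27,0,0,0,0,0.8,-0.4,0,0,0,0,1.05,-0.55,0,0,0,0,1.3,-0.7,0,0,0,0,1.55,-0.84,0,0,0,0,1.8,-0.98,0,0,0,0,1.8,-0.98,0,0,0,0]
}}

```text
clock: 4.78
tcp_pos: [0.4051, 0.2967, 0.1169]
orientation: [0.001, 0.259, 0.966, 0.0]
wrist_force: [0.3, 0.8, -0.5]
finger_gap: -0.0002
grip_force: 0.0
```

Emit:
{"name": "apply_moves", "arguments": {
  "moves": [0.07,-0.04,0,0,0,0,0.14,-0.08,0,0,0,0,0.14,-0.08,0,0,0,0]
}}

```text
clock: 5.03
tcp_pos: [0.4071, 0.2952, 0.1167]
orientation: [-0.0, 0.258, 0.966, -0.0]
wrist_force: [-0.0, 0.9, -0.8]
finger_gap: 0.0
grip_force: 0.0
```

Emit:
{"name": "apply_moves", "arguments": {
  "moves": [0.04,-0.02,0,0,0,0,0.07,-0.04,0,0,0,0,0.07,-0.04,0,0,0,0]
}}

```text
clock: 5.28
tcp_pos: [0.4086, 0.2944, 0.1168]
orientation: [-0.0, 0.258, 0.966, 0.0]
wrist_force: [-0.8, 0.3, 0.1]
finger_gap: 0.0002
grip_force: 0.1
```

Emit:
{"name": "apply_moves", "arguments": {
  "moves": [0.04,-0.02,0,0,0,0,0.07,-0.04,0,0,0,0,0.07,-0.04,0,0,0,0]
}}

```text
clock: 5.53
tcp_pos: [0.4105, 0.2934, 0.1169]
orientation: [-0.0, 0.258, 0.966, 0.0]
wrist_force: [-0.6, 0.6, 0.1]
finger_gap: -0.0001
grip_force: 0.4
```

Emit:
{"name": "apply_moves", "arguments": {
  "moves": [0.035,-0.02,0,0,0,0,0.035,-0.02,0,0,0,0]
}}

```text
clock: 5.7
tcp_pos: [0.4111, 0.293, 0.1169]
orientation: [-0.0, 0.258, 0.966, 0.0]
wrist_force: [-1.8, 1.4, 2.2]
finger_gap: 0.0003
grip_force: 1.2
```

```bash
python3 - <<'E'
from h import *
s=cam('scene');d=cam('side');np.savez('s4.npz',K=s[1],T=s[2])
cv2.imwrite('pics/w4.png',np.hstack([cv2.resize(s[0][160:240,230:330],(500,400),interpolation=2),cv2.resize(d[0][140:220,240:300],(300,400),interpolation=2)]))
print(status.get_state()['wrist_force'])
print((proj(s[1],s[2],S((-27,-85,128)))-[230,160])*5)
E
```

```text
[-2.17281573  1.14540739  1.34470382]
[284.65144798 119.65894564]
```

View pics/w4.png

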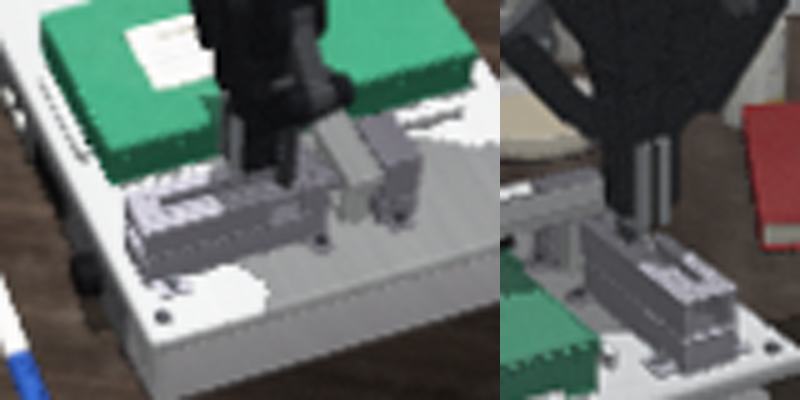

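The bolt tail is now inside the guide and the slot behind the fingers is empty. The push meets about 2 N of resistance near the predicted home position, so I press once more to confirm the stop.

Emit:
{"name": "apply_moves", "arguments": {
  "moves": [0.035,-0.02,0,0,0,0,0.07,-0.04,0,0,0,0,0.07,-0.04,0,0,0,0]
}}

```text
clock: 6.05
tcp_pos: [0.4119, 0.2924, 0.117]
orientation: [-0.001, 0.258, 0.966, 0.001]
wrist_force: [-6.1, 3.2, 4.7]
finger_gap: 0.0002
grip_force: 3.6
```

Firm stop at about 7 N, so the bolt is home. Next I retreat, lift and go to the +y side of the handle.

Emit:
{"name": "apply_moves", "arguments": {
  "moves": [-0.28,0.16,0,0,0,0,-0.28,0.16,1,0,0,0,-0.28,0.16,2,0,0,0,-0.28,0.16,2,0,0,0,0.5,0.5,2,0,0,0,1.02,0.84,2,0,0,0,1.02,0.84,2,0,0,0,1.02,0.84,1,0,0,0,1.02,0.84,0.2,0,0,0,1.02,0.84,-0.12,0,0,0,1.02,0.84,-0.12,0,0,0]
}}

```text
clock: 6.97
tcp_pos: [0.4364, 0.3116, 0.1113]
orientation: [-0.002, 0.258, 0.966, -0.002]
wrist_force: [0.4, -0.0, -0.0]
finger_gap: -0.0
grip_force: 0.0
```

```bash
python3 - <<'E'
from h import *
s=cam('scene');w=cam('wrist')
cv2.imwrite('pics/w5.png',np.hstack([cv2.resize(s[0][160:240,230:310],(400,400),interpolation=2),cv2.resize(w[0][200:360,180:340],(400,400),interpolation=2)]))
print(status.get_state()['wrist_force'])
E
```

```text
[-0.14942167 -0.04145413  0.35439129]
```

View pics/w5.png

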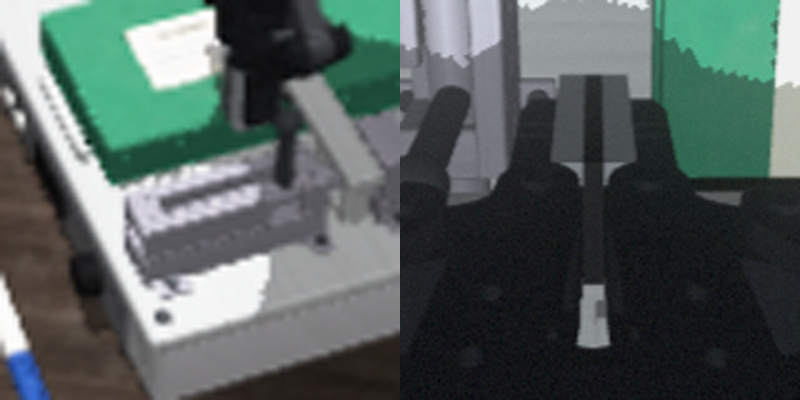

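The scene crop shows the handle upright at the slot's front end (285,160) with the fingers on its +y side and clear of the bar. I push it over now.

Emit:
{"name": "apply_moves", "arguments": {
  "moves": [-0.12,-0.2,0,0,0,0,-0.24,-0.42,0,0,0,0,-0.36,-0.63,0,0,0,0,-0.48,-0.83,0,0,0,0,-0.6,-1.04,0,0,0,0,-0.7,-1.21,0,0,0,0,-0.8,-1.39,0,0,0,0,-0.9,-1.56,0,0,0,0,-1,-1.73,0,0,0,0,-1,-1.73,0,0,0,0]
}}

```text
clock: 7.9
tcp_pos: [0.4129, 0.2688, 0.1138]
orientation: [-0.0, 0.258, 0.966, -0.0]
wrist_force: [-0.2, 0.5, -0.2]
finger_gap: -0.0002
grip_force: 0.0
```

```bash
python3 - <<'E'
from h import *
s=cam('scene');w=cam('side')
cv2.imwrite('pics/w6.png',np.hstack([cv2.resize(s[0][160:240,230:310],(400,400),interpolation=2),cv2.resize(w[0][140:220,235:315],(400,400),interpolation=2)]))
st=status.get_state();print(st['wrist_force'],st['tcp_pos'])
E
```

```text
[-0.04767593  0.38876193 -0.46747799] [0.41363696 0.26946477 0.11386223]
```

View pics/w6.png

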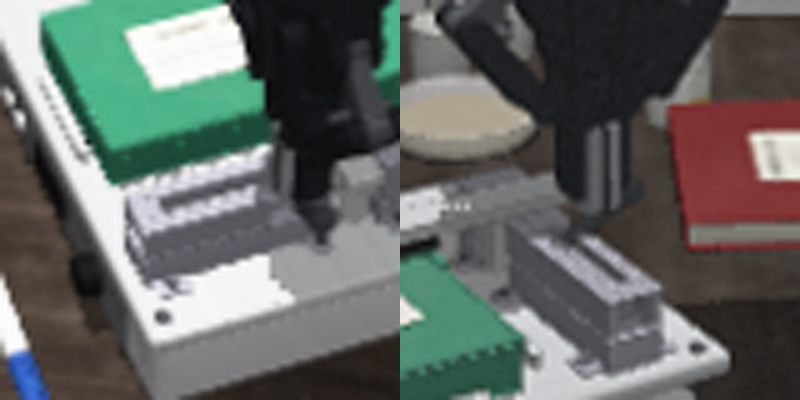

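The handle is tipped over to -y, with the dark knob under the fingers near (320,235). That was my last allowed picture, so from here I use numbers only. I move farther out and press down with force feedback.

Emit:
{"name": "apply_moves", "arguments": {
  "moves": [-0.14,-0.25,0,0,0,0,-0.28,-0.49,0,0,0,0,-0.28,-0.49,0,0,0,0,-0.28,-0.49,-0.15,0,0,0,-0.28,-0.49,-0.3,0,0,0,-0.28,-0.49,-0.4,0,0,0,-0.28,-0.49,-0.4,0,0,0]
}}

```text
clock: 8.58
tcp_pos: [0.4062, 0.2573, 0.103]
orientation: [-0.0, 0.258, 0.966, -0.0]
wrist_force: [0.9, -0.6, 0.8]
finger_gap: -0.0002
grip_force: 0.0
```

Emit:
{"name": "apply_moves", "arguments": {
  "moves": [0,0,-0.06,0,0,0,0,0,-0.1,0,0,0,0,0,-0.1,0,0,0]
}}

```text
clock: 8.83
tcp_pos: [0.4066, 0.2574, 0.1011]
orientation: [-0.0, 0.258, 0.966, -0.0]
wrist_force: [-0.1, -0.3, 0.6]
finger_gap: -0.0003
grip_force: 0.0
```

Emit:
{"name": "apply_moves", "arguments": {
  "moves": [0,0,-0.04,0,0,0,0,0,-0.06,0,0,0,0,0,-0.06,0,0,0]
}}

```text
clock: 9.08
tcp_pos: [0.4066, 0.2574, 0.0998]
orientation: [-0.0, 0.258, 0.966, 0.0]
wrist_force: [0.4, -0.2, 0.6]
finger_gap: -0.0001
grip_force: 0.0
```

Emit:
{"name": "apply_moves", "arguments": {
  "moves": [0,0,-0.04,0,0,0,0,0,-0.06,0,0,0,0,0,-0.06,0,0,0]
}}

```text
clock: 9.33
tcp_pos: [0.4065, 0.2573, 0.0982]
orientation: [-0.0, 0.258, 0.966, 0.0]
wrist_force: [0.4, 0.8, 0.5]
finger_gap: -0.0002
grip_force: 0.0
```

Emit:
{"name": "apply_moves", "arguments": {
  "moves": [0,0,1,0,0,0,0,0,2.5,0,0,0,0,0,4,0,0,0,1,1.7,4.5,0,0,0,2,3.4,4.5,0,0,0,2,3.4,4.5,0,0,0,2,3.4,4.5,0,0,0]
}}

```text
clock: 9.92
tcp_pos: [0.4588, 0.3453, 0.211]
orientation: [0.001, 0.257, 0.966, 0.001]
wrist_force: [-0.0, -0.2, -0.0]
finger_gap: -0.0001
grip_force: 0.0
```

```bash
python3 - <<'E'
from h import *
for n in('scene','side'):
    im,K,T=cam(n,n+'7.png'); np.savez(n+'7.npz',K=K,T=T)
    print(n,{k:proj(K,T,S(p)).round(1).tolist() for k,p in dict(lev=(-27,-125,88),deg60=(-27,-85-34.6,108),up=(-27,-85,128),root=(-27,-97,88)).items()})
    c=proj(K,T,S((-27,-115,95))).astype(int); g=cv2.cvtColor(im,6)
    m=(g<65).astype(np.uint8); x0,y0=c-[25,25]
    nn,_,st,ce=cv2.connectedComponentsWithStats(m[y0:y0+50,x0:x0+50])
    for i in range(1,nn):
        if st[i,4]>5: print(st[i],(ce[i]+[x0,y0]).round(1))
    for r in range(c[1]-16,c[1]+14): print(r,' '.join('%3d'%v for v in g[r,c[0]-14:c[0]+14])) if n=='scene' else 0
E
```

```text
scene {'lev': [293.8, 211.4], 'deg60': [293.3, 202.7], 'up': [286.9, 183.9], 'root': [288.3, 201.7]}
[32  0 11  3 21] [303.  180.6]
[  0   2  24  10 108] [277.5 186.4]
[19 19 11 17 67] [291.4 207.1]
[34 45 16  5 47] [310.6 227.7]
189  76  97 106 126 142 145 146 152 142 131 139 130 119 126 132 109  93 118 148 149 150 152 152 150 146 128 112 123
190 139 144 146 149 136 116 138 133 123 121 123 120 110 106 116 100  99 100 131 150 149 149 152 152 150 134 100 106
191 223 200 219 202 147 116 123 121 116 111 109 124 124 114 110 104 108  94 111 145 149 148 150 152 151 148 127 104
192 229 209 216 208 173 118 122 117 107 105 110 119 120 117 116 110 110 105  92 122 149 149 149 151 152 150 145 119
193 212 208 210 194 144 100  97  90  85  89  96 120 118 117 117 117 115 101  88 105 140 151 148 149 152 151 149 129
194 175 144 130 115  91  90  87  87  85  86  89 105 119 110 101 115 120 120 115 101 114 148 148 148 150 151 150 147
195 103  87  90  87  85  89  86  83  90  99  98 102 127 119 102 120 122 115 111 107  97 128 147 149 154 158 149 129
196  85  85  87  85  85  94 104 106 110 117 120 118 117 12
[... 2045 characters left out ...]
 157 155 155 157 158 159 157 156 157 157 137  67  38  42  41  58 113 154 157 157 155 156 156 160 164
215 233 176 155 156 157 156 155 158 160 158 157 158 158 154 135  93  56  68 110 149 154 153 156 157 160 164 160 155
216 229 155 153 155 157 157 155 155 159 159 157 156 158 158 157 148 142 144 151 159 158 158 160 157 148 141 135 130
217 176 156 152 155 156 158 156 155 156 159 158 155 157 157 157 159 159 159 163 163 157 147 136 131 125 120 123 121
218 218 153 154 153 155 158 156 154 155 157 159 156 156 159 161 164 161 151 143 136 131 124 116 115 120 125 132 130
side {'lev': [283.1, 186.5], 'deg60': [280.9, 178.2], 'up': [265.8, 172.9], 'root': [271.3, 189.6]}
[  0   0  50  50 846] [280.3 179.1]
```

The knob is at about (294,212) in the scene image, and a level handle at home predicts (293.8,211.4). So the handle is down in the notch. As insurance I nudge it gently +x to make sure the bolt is fully home.

Emit:
{"name": "apply_moves", "arguments": {
  "moves": [-1,-0.9,0,0,0,0,-2.1,-1.8,0,0,0,0,-3.2,-2.8,0,0,0,0,-3.2,-2.8,0,0,0,0,-3.2,-2.8,-1.5,0,0,0,-3.2,-2.8,-3,0,0,0,-3.2,-2.8,-4,0,0,0,-3.2,-2.8,-4.6,0,0,0,-3.2,-2.8,-4.6,0,0,0,-3.05,-2.9,-4.6,0,0,0,-2.85,-3,-4.6,0,0,0,-2.65,-3.12,-4.6,0,0,0,-2.65,-3.12,-4.6,0,0,0]
}}

```text
clock: 11.1
tcp_pos: [0.3928, 0.2643, 0.0974]
orientation: [0.002, 0.259, 0.966, 0.001]
wrist_force: [0.9, 0.7, -0.4]
finger_gap: 0.0001
grip_force: 0.0
```

Emit:
{"name": "apply_moves", "arguments": {
  "moves": [0.035,-0.02,0,0,0,0,0.07,-0.04,0,0,0,0,0.07,-0.04,0,0,0,0]
}}

```text
clock: 11.35
tcp_pos: [0.3925, 0.2634, 0.0962]
orientation: [0.0, 0.258, 0.966, 0.0]
wrist_force: [0.4, 0.0, 0.9]
finger_gap: -0.0005
grip_force: 0.0
```

Emit:
{"name": "apply_moves", "arguments": {
  "moves": [0.035,-0.02,0,0,0,0,0.07,-0.04,0,0,0,0,0.07,-0.04,0,0,0,0]
}}

```text
clock: 11.6
tcp_pos: [0.394, 0.2624, 0.0958]
orientation: [0.0, 0.258, 0.966, 0.0]
wrist_force: [0.4, 0.0, 0.8]
finger_gap: -0.0001
grip_force: 0.0
```

Emit:
{"name": "apply_moves", "arguments": {
  "moves": [0.035,-0.02,0,0,0,0,0.06,-0.035,0,0,0,0,0.06,-0.035,0,0,0,0]
}}

```text
clock: 11.85
tcp_pos: [0.3954, 0.2615, 0.0958]
orientation: [-0.0, 0.258, 0.966, 0.0]
wrist_force: [-0.2, -0.5, -0.4]
finger_gap: -0.0001
grip_force: 0.1
```

Emit:
{"name": "apply_moves", "arguments": {
  "moves": [0.035,-0.02,0,0,0,0,0.05,-0.03,0,0,0,0,0.05,-0.03,0,0,0,0]
}}

```text
clock: 12.1
tcp_pos: [0.3966, 0.2607, 0.0958]
orientation: [-0.0, 0.258, 0.966, 0.0]
wrist_force: [-0.9, -0.3, -0.4]
finger_gap: 0.0
grip_force: 0.2
```

Emit:
{"name": "apply_moves", "arguments": {
  "moves": [0.035,-0.02,0,0,0,0,0.035,-0.02,0,0,0,0]
}}

```text
clock: 12.27
tcp_pos: [0.3976, 0.2602, 0.0958]
orientation: [0.0, 0.258, 0.966, 0.0]
wrist_force: [-0.2, -0.7, 0.0]
finger_gap: -0.0002
grip_force: 0.1
```

```bash
python3 - <<'E'
from h import *
for n in('scene','side'):
    im,K,T=cam(n,n+'8.png'); g=cv2.cvtColor(im,6)
    c=proj(K,T,S((-27,-125,88)));print(n,c.round(1),proj(K,T,S((-37,-125,88))).round(1),proj(K,T,S((-27,-122,78))).round(1)); c=c.astype(int)
    print('cols',c[0]-16)
    for r in range(c[1]-14,c[1]+8): print(r,' '.join('%3d'%v for v in g[r,c[0]-16:c[0]+12]))
E
```

```text
scene [293.8 211.4] [289.2 212.7] [292.9 213.7]
cols 277
197  88  89  96 108 100  92  87  48  16  17  18  19  21  22  22  22  30  54  66  63  53  35  30  49  77  75  68  65
198 171 165 190 165 113 101  72  40  17  17  19  20  21  23  22  23  27  38  38  31  31  26  28  37  61  76  79  80
199 213 198 186 130 114 101  60  22  21  16  18  18  19  20  21  20  21  20  20  19  24  30  33  38  57  74  71  67
200 206 206 183 118 102  86  59  15  21  16  18  18  15  17  15  17  16  18  15  19  24  32  31  31  43  60  62  61
201 160 134 112  95  91  84  59  30  32  16  18  17  16  17  17  15  16  15  17  18  22  25  26  28  34  49  54  53
202 103  91  88  89  88  81  61  47  60  30  25  17  16  18  16  15  13  17  16  16  21  22  24  25  28  41  45  40
203  89  88  89  88  88  78  55  56  82  75  40  19  19  14  16  15  16  15  16  14  17  19  21  22  25  53  94  95
204  88  89  88  88  87  75  52  58  86  84  43  17  19  16  17  16  16  17  17  17  16  48  80  77 105 143 151 136
205  87  88  87  92  98  83  53  59  89  79  31  16  16  16  17  16  16  14  42  87 121 145 149 151 153 159 160 158
[... 3416 characters left out ...]
 121
188  89  75  62  59 103 162 129 142 100  65  48  55  53  65  68  86  93  72  39  79  90  66  62  61  58  65 116 109
189 111  91  67  51  68  98 163 167 162 118  71  40  61  80  83  88  97  67  38  73  75  63  61  58  57  51  69  70
190 151 112 109 102  85  63  87 139 156 170 138 102  56  60  76  83  95  61  49  67  65  65  63  59  57  51  45  52
191 168 155 158 163 139 100  67  78 120 169 175 175 109  65  55  51  55  63  66  66  67  65  62  62  60  62  63  61
192 161 174 177 155 167 163 109  77  69  99 162 169 157 120  80  54  61  63  65  65  65  67  63  59  58  60  59  59
193 104 164 170 166 163 167 161 122  86  65  92 151 150 167 140 107  69  61  63  66  67  68  65  61  61  60  59  59
```

Emit:
{"name": "apply_moves", "arguments": {
  "moves": [-0.3,0.17,0,0,0,0,-0.6,0.35,0,0,0,0,-0.6,0.35,2,0,0,0,-0.6,0.35,3.5,0,0,0,0.4,1.2,5,0,0,0,1.6,2.4,6,0,0,0,2.8,3.6,7,0,0,0,3.6,4.5,7,0,0,0,3.6,4.5,7,0,0,0,3.6,4.5,7,0,0,0]
}}

```text
clock: 13.2
tcp_pos: [0.4889, 0.3755, 0.2707]
orientation: [0.001, 0.257, 0.966, 0.001]
wrist_force: [-0.8, -0.1, -0.1]
finger_gap: 0.0001
grip_force: 0.0
```

```bash
python3 - <<'E'
from h import *
for n in('scene','side'):
    im,K,T=cam(n,n+'9.png'); np.savez(n+'9.npz',K=K,T=T); g=cv2.cvtColor(im,6)
    q=proj(K,T,S((-27,-125,88)));print(n,q.round(1),'x-10',proj(K,T,S((-37,-125,88))).round(1),'z78',proj(K,T,S((-27,-124,78))).round(1)); c=q.astype(int)
    print('cols',c[0]-14)
    for r in range(c[1]-12,c[1]+9): print(r,' '.join('%3d'%v for v in g[r,c[0]-14:c[0]+10]))
    print('D',proj(K,T,S((-100,-125,66))).round(1),'screwD approx')
E
```

```text
scene [293.8 211.4] x-10 [289.2 212.7] z78 [293.3 214.4]
cols 279
199 111 113 110 113 118 116 115 104  77  62  70  82  87  87  86  87  93 117 129 108 113 114 112 112
200 115 114  99  90  95  99  97  74  49  46  49  71  87  86  86  86  87 116 140 107 115 115 113 114
201  88  92  87  84  86  85  78  51  42  46  48  64  87  86  86  89 103 113 108 106 115 114 113 115
202  84  85  86  86  85  99 110  93  57  45  48  54  81  93  83  93 115 139 108 100 115 115 115 117
203  85  85  86  85  91 103 115 100  56  40  45  49  66  90  87  95 125 150 121  99 116 114 115 118
204  86  85  85  84  92 110 118 105  80  48  42  48  56  77  90  95 126 154 142 128 137 124 125 148
205  84  88  99  92  80  92  95  93  79  48  41  47  48  65  88  93 124 156 154 152 153 151 149 154
206  87  92  87  91  87  89  90  89  86  72  49  45  47  57  77  89 122 154 155 156 156 157 157 154
207  90  92  89  90  89  88  89  89  88  78  47  40  48  48  47  50  97 145 155 156 156 155 158 156
208  90  89  90  89  88  87  87  87  92 102  99  67  43  46  44  46  87 136 153 156 157 156 156 157
209  88  88  87  88  88  98 114 12
[... 2590 characters left out ...]
72  55  46  49  49  51  47  50  50  46  52  63  62  63  61  58  57  64
189  66  54  71  76  98 107  92  72  50  39  40  42  43  44  44  47  60  67  65  62  61  58  56  50
190  89  72  70  67  83 120 106 126 110 103  54  42  43  45  46  52  64  65  65  64  62  57  57  52
191 120  98  85  80  65  80 120 169 174 175 110  66  52  54  56  63  66  66  65  64  62  59  58  59
192 175 126 120 129 102  77  67  97 160 167 154 118  79  54  60  61  63  64  63  65  63  61  59  58
193 168 166 164 167 160 121  86  64  92 147 148 165 138 106  69  60  63  66  65  66  63  60  59  59
194 159 162 160 166 167 156 136  87  66  82 127 159 172 171 112  75  64  66  70  69  67  64  63  63
D [302.3 210.8] screwD approx
```

```bash
python3 -c "
from h import *
s=status.get_state();print(s['joint_pos'].round(3),s['tcp_pos'],s['clock'])"
```

```text
[0.523 0.387 0.226 1.412 0.    1.044] [0.48640348 0.37303754 0.2699279 ] 13.3
```

Emit:
{"name": "apply_moves", "arguments": {
  "moves": [-0.3,-0.4,0,0,0,0.12,-0.6,-0.8,0,0,0,0.24,-0.9,-1.2,0,0,0,0.36,-1.2,-1.7,0,0,0,0.48,-1.5,-2.1,0,0,0,0.6,-1.8,-2.6,0,0,0,0.72,-2.1,-3,0,0,0,0.84,-2.4,-3.5,0,0,0,0.96,-2.6,-3.9,0,0,0,1.08,-2.8,-4.2,-0.5,0,0,1.2,-3,-4.5,-1,0,0,1.32,-3.2,-4.8,-2,0,0,1.44,-3.39,-5.08,-3,0,0,1.57,-3.39,-5.08,-4,0,0,1.57,-3.39,-5.08,-4,0,0,1.57,-3.39,-5.08,-4,0,0,1.57],
  "claw": 33,
  "newtons": 20
}}

```text
clock: 14.63
tcp_pos: [0.4002, 0.2447, 0.1701]
orientation: [-0.002, -0.5, 0.866, 0.0]
wrist_force: [0.4, 0.1, -0.4]
finger_gap: 0.0283
grip_force: 0.0
```

```bash
python3 - <<'E'
from h import *
im,K,T=cam('wrist','w10.png'); g=cv2.cvtColor(im,6)
for p in ((-27,-125,88),(-27,-125,82),(0,-107,106)): print(proj(K,T,S(p)).round(1))
print('tcp axis',proj(K,T,status.get_state()['tcp_pos']-[0,0,.07]).round(1), status.get_state()['tcp_pos'])
c=proj(K,T,S((-27,-125,84))).astype(int)
for r in range(c[1]-20,c[1]+22,2): print(r,' '.join('%3d'%v for v in g[r,c[0]-26:c[0]+26:2]))
print('cols',c[0]-26)
E
```

```text
[259.3 206.2]
[259.2 203.7]
[221.3 238.7]
tcp axis [258.3 207.8] [0.40177339 0.24537524 0.17145425]
184  69  64  61  64  64  63  66  69  69  70  70  74  76  73  76  75  75  77  81  81  83  84  86  87  88  86
186  72  69  70  67  67  62  66  70  66  70  72  74  74  76  76  78  78  76  78  79  83  83  85  85  86  92
188  73  68  70  69  67  67  69  68  68  73  73  77  73  76  79  79  79  80  79  83  83  84  83  83  84  88
190  72  74  71  71  74  72  73  72  70  73  77  76  80  81  80  79  79  79  83  84  87  86  86  84  85  85
192  71  74  73  72  73  73  73  74  75  74  73  72  75  80  80  80  82  85  84  84  87  89  87  87  87  89
194 127 126 128 128 126 128 131 128 130 129 131 129 132 131 131 133 137 134 133 133 136 136 140 138 137 137
196 134 132 136 134 134 134 134 137 136 136 139 138 138 140 139 138 140 142 142 142 142 141 142 142 141 143
198 126 127 130 129 129 128 128 130 131 132 106  98 105 129 132 134 136 136 136 135 136 138 138 134 136 137
200 160 159 158 161 164 167 164 164 138  83  88  89  85  84 146 166 172 222 222 219 193 176 178 176 176 170
202 190 192 187 189 190 194 
[... 576 characters left out ...]
254 254 255 255 254 254 254 255 254 254 254
214 202 203 201 198 199 208 205 206 205  93 100 103 100  92 249 254 254 255 255 254 254 254 255 254 254 254
216 203 204 202 199 200 206 207 204 203  89  99 106 102  95 249 254 254 255 255 254 254 254 255 254 254 254
218 202 204 201 200 200 206 207 206 205 100 101 104 103  96 249 254 254 255 255 254 254 254 255 254 255 254
220 202 204 202 199 200 207 206 207 207 100 103 103 103  96 249 254 254 255 255 254 254 254 255 254 254 254
222 202 204 204 200 203 205 207 206 205 103 100 107 103 107 247 254 254 255 255 254 254 254 255 254 254 254
224 203 206 160 157 157 159 161 227 188 102 101 106 119 120 246 254 254 255 255 255 254 254 255 254 254 254
cols 233
```

The wrist data puts the ball 2 mm to +x of the grasp axis, which matches the home stop. I lower, grip, lift the handle slightly above level and release, then press it down to exactly level.

Emit:
{"name": "apply_moves", "arguments": {
  "moves": [0.08,-0.045,-1,0,0,0,0.08,-0.045,-2,0,0,0,0.08,-0.045,-2.8,0,0,0,0.08,-0.045,-3.4,0,0,0,0.08,-0.045,-3.4,0,0,0,0.08,-0.045,-3.4,0,0,0]
}}

```text
clock: 15.18
tcp_pos: [0.4051, 0.2449, 0.0869]
orientation: [0.0, -0.5, 0.866, -0.0]
wrist_force: [-0.0, -0.5, 1.0]
finger_gap: 0.0282
grip_force: 0.0
```

Emit:
{"name": "apply_moves", "arguments": {
  "moves": [0,0,0,0,0,0,0,0,0,0,0,0,0,0,0,0,0,0,0,0,0,0,0,0,0,0,0,0,0,0],
  "claw": 0
}}

```text
clock: 15.6
tcp_pos: [0.4038, 0.2467, 0.0873]
orientation: [0.001, -0.501, 0.865, 0.003]
wrist_force: [-5.9, 6.9, 0.8]
finger_gap: 0.0096
grip_force: 19.5
```

Emit:
{"name": "apply_moves", "arguments": {
  "moves": [0,0,0.1,0,0,0,0,0,0.2,0,0,0,0,0,0.2,0,0,0]
}}

```text
clock: 15.85
tcp_pos: [0.4038, 0.2465, 0.0923]
orientation: [0.001, -0.501, 0.865, 0.002]
wrist_force: [-5.2, 6.4, -1.7]
finger_gap: 0.0096
grip_force: 19.5
```

Emit:
{"name": "apply_moves", "arguments": {
  "moves": [0,0,0.1,0,0,0,0,0,0.2,0,0,0,0,0,0.2,0,0,0]
}}

```text
clock: 16.1
tcp_pos: [0.4039, 0.2465, 0.0973]
orientation: [0.001, -0.501, 0.865, 0.002]
wrist_force: [-5.0, 5.4, -1.2]
finger_gap: 0.0094
grip_force: 19.5
```

```bash
python3 - <<'E'
from h import *
im,K,T=cam('scene','scene11.png'); g=cv2.cvtColor(im,6)
c=np.array([293,211])
print('cols',c[0]-14)
for r in range(200,222): print(r,' '.join('%3d'%v for v in g[r,c[0]-14:c[0]+12]))
print(status.get_state()['wrist_force'],status.get_state()['finger_gap'])
E
```

```text
cols 279
200  21  20  20  21  20  22  22  21  22  22  18  16  20  20  21  21  20  19  12  14  16  20  39  62  50  20
201  35  22  21  20  21  20  22  21  21  19  20  17  20  21  22  22  20  19  14  14  12  16  43  91 105  59
202  70  39  19  22  20  25  28  22  21  20  19  19  21  20  21  21  21  17  13  16  12  13  29  72 101  74
203  87  76  52  20  20  20  22  19  21  23  19  19  20  20  21  40  63  51  14  14  13  13  31  71  92  65
204  90  87  76  53  28  30  52  55  20  24  18  21  20  31  46  70  92  59  15  12  12  15  41  81  91  61
205  86  93 103  93  71  82  82  58  17  18  17  21  19  38  70  90  85  45  14  14  13  14  44  84  85  49
206  97 103  92  96  92  94  87  58  19  23  19  20  20  39  76  96  81  33  14  12  13  14  43  84  85  46
207  96  97  94  95  95  94  82  45  17  18  19  21  20  46  83  97  80  27  15  14  14  14  52  96  80  35
208  95  93  94  92  93  92  90  67  18  19  18  21  27  54  86  97  80  31  21  14  14  16  57  98  80  32
209  92  92  92  91  92 102 119 126 111  24  23  22  26  54  88  99  79  33  35  15  13  22  62  96  78  47
210  92  97
[... 643 characters left out ...]
5 245 246 246 246 246 245 238 186 160 159 161 151 138 151 153 154 162 163 162 162 164 162 153 144 139
217 245 245 245 246 246 246 246 244 227 162 159 162 160 160 162 163 164 167 166 161 150 140 133 129 123 125
218 245 245 245 235 194 193 191 191 183 163 160 160 163 165 169 164 156 146 139 134 127 118 118 124 128 136
219 245 235 189 180 160 161 159 159 161 166 167 165 159 152 143 138 131 125 126 125 123 136 132 131 133 135
220 190 180 158 156 158 162 165 165 162 157 151 142 133 127 124 124 124 122 137 131 130 134 133 133 133 134
221 157 159 161 161 164 161 154 146 137 129 128 128 123 122 127 135 132 132 135 133 132 133 132 133 131 132
[-3.55803159  5.92337845 -1.17758895] 0.009756775929622138
```

Emit:
{"name": "apply_moves", "arguments": {
  "moves": [0,0,0,0,0,0,0,0,0,0,0,0,0,0,0,0,0,0,0,0,0,0,0,0,0,0,0.8,0,0,0,0,0,2,0,0,0,0,0,2,0,0,0],
  "claw": 33
}}

```text
clock: 16.73
tcp_pos: [0.4077, 0.2455, 0.1506]
orientation: [0.004, -0.5, 0.866, -0.001]
wrist_force: [1.0, -0.1, -0.5]
finger_gap: 0.0282
grip_force: 0.0
```

Emit:
{"name": "apply_moves", "arguments": {
  "moves": [0,0,0,0,0,0,0,0,0,0,0,0,0,0,0,0,0,0,0,0,0,0,0,0,0,0,0,0,0,0],
  "claw": 0
}}

```text
clock: 17.15
tcp_pos: [0.4042, 0.2443, 0.1449]
orientation: [-0.001, -0.5, 0.866, 0.0]
wrist_force: [0.4, -1.0, -0.1]
finger_gap: 0.0
grip_force: 0.0
```

```bash
python3 - <<'E'
from h import *
im,K,T=cam('scene','scene12.png'); g=cv2.cvtColor(im,6)
print('cols',279)
for r in range(198,218): print(r,' '.join('%3d'%v for v in g[r,279:303]))
print(status.get_state()['tcp_pos'])
E
```

```text
cols 279
198 208 213 201 199 197 186 195 177 141 124 124 114 108  96  89  88  89  85  85  99  91  68  61  90
199 206 204 204 211 206 181 160 125  91  88  83  81  93  91  91  90  95 111 119 105 114 111 110 114
200 207 191 142 127 129 125 108  75  77  86  83  84  91  89  90  90  89 178 220 110 119 119 118 119
201 122 119  97  88  89  92  97  82  61  81  87  85  84  88  90  94 108 142 152 110 120 118 118 119
202  88  89  90  89  91 102 152 165  64  70  85  85  79  74  88  96 120 148 118 104 119 119 119 120
203  89  90  89  88  94 145 202 184  96  71  76  85  76  66  90  99 130 155 125 104 121 120 119 125
204  89  89  88  86  94 133 169 157 107  75  61  70  55  56  80  99 130 161 148 133 144 130 129 153
205  87  92 103  96  82 100 109 108  96  81  59  58  46  48  57  83 129 203 227 157 159 158 157 159
206  94 104  92  96  92  94  94  94  93  90  78  56  44  47  47 115 174 210 245 227 161 162 163 161
207  95  97  93  93  93  93  93  91  91  91  89  71  37  45  45  64 117 165 193 184 162 162 163 162
208  94  94  93  92  92  91  92  91  95 109 116 102  69  40  40  42  57  88 131 161 162 161
[... 243 characters left out ...]
6 246 244 226 161 139  70  42  47  47  46  81 139 159 161 161 160
212 238 242 246 245 246 247 247 246 246 246 244 227 157 121  37  40  41  60 114 155 159 160 161 161
213 245 246 246 245 245 246 247 246 245 246 246 233 161 143  96  82  84 109 151 158 159 159 159 160
214 245 246 246 245 245 246 247 247 246 246 246 244 227 157 151 150 150 155 158 157 158 159 158 159
215 245 245 245 246 245 245 246 247 246 245 246 246 233 162 160 159 160 161 160 158 157 159 159 163
216 245 245 246 246 246 245 245 246 247 246 246 246 233 161 161 160 160 161 162 161 161 162 159 151
217 245 244 245 245 246 246 245 246 247 247 235 191 181 161 161 162 163 165 166 161 150 139 133 127
[0.40427635 0.24438224 0.14508184]
```

Emit:
{"name": "apply_moves", "arguments": {
  "moves": [0,0,-1,0,0,0,0,0,-1.5,0,0,0,0,0,-1.5,0,0,0,0,0,-1.6,0,0,0,0,0,-1.68,0,0,0,0,0,-1.73,0,0,0,0,0,-1.73,0,0,0,0,0,-1.73,0,0,0]
}}

```text
clock: 17.87
tcp_pos: [0.4051, 0.2448, 0.1031]
orientation: [0.0, -0.5, 0.866, -0.0]
wrist_force: [0.6, 0.1, -0.1]
finger_gap: 0.0002
grip_force: 0.0
```

Emit:
{"name": "apply_moves", "arguments": {
  "moves": [0,0,1,0,0,0,0,0,2.5,0,0,0,0,0,4,0,0,0,1,1.7,4.5,0,0,0,2,3.4,4.5,0,0,0,2,3.4,4.5,0,0,0,2,3.4,4.5,0,0,0]
}}

```text
clock: 18.45
tcp_pos: [0.4571, 0.3327, 0.2158]
orientation: [0.002, -0.501, 0.865, 0.0]
wrist_force: [0.2, 0.5, 0.5]
finger_gap: -0.0002
grip_force: 0.0
```

```bash
python3 - <<'E'
from h import *
im,K,T=cam('scene','scene13.png'); g=cv2.cvtColor(im,6)
print('cols',279)
for r in range(203,218): print(r,' '.join('%3d'%v for v in g[r,283:303]))
print(status.get_state()['tcp_pos'])
# bar and box: compare with earlier images
hs=cv2.cvtColor(im,cv2.COLOR_BGR2HSV); a=cv2.imread('pics/scene0.png'); h0=cv2.cvtColor(a,cv2.COLOR_BGR2HSV)
for h in (h0,hs):
    m=cv2.inRange(h,(60,120,40),(90,255,255))[130:220,225:340]; p=cv2.findNonZero(m); print(cv2.boundingRect(p))
print('bar end',proj(K,T,S((0,-107,106))).round(1))
d=cv2.absdiff(cv2.cvtColor(a,6),g); m=(d>40).astype(np.uint8)
for nme,(x,y,w,h) in dict(beaker=(195,160,28,40),marker=(218,200,26,50)).items(): print(nme,m[y:y+h,x:x+w].sum())
E
```

```text
cols 279
203  92 143 180 132  86  36  44  46  58  80  90  97 127 154 124 102 120 118 117 123
204  94 130 149 111  89  45  40  45  48  58  77  98 129 159 147 132 142 128 128 152
205  81  98 104  97  91  76  49  42  47  49  65  96 128 160 158 155 157 155 156 159
206  89  91  92  92  91  90  70  38  44  47  56  86 125 158 159 160 160 160 162 159
207  92  91  91  90  90  90  78  47  41  44  48  54  97 149 159 161 160 160 161 159
208  91  89  90  89  94 108 112  90  51  45  45  43  75 129 158 160 160 160 161 161
209  90 100 117 130 149 151 153 138  87  35  40  43  51  82 130 158 160 159 160 161
210 119 195 220 155 158 160 160 156 125  49  42  47  49  53 105 159 158 159 160 160
211 237 243 233 158 159 160 159 158 132  52  44  49  50  47  85 141 158 159 159 160
212 245 237 183 158 158 160 160 160 136  69  39  43  46  43  94 154 157 157 159 159
213 245 233 161 160 158 158 159 161 156 129  68  37  39  56 112 157 157 157 158 159
214 234 180 160 161 158 158 158 159 160 155 135 109 124 144 150 156 157 157 157 158
215 231 157 158 161 159 159 159 159 159 160 156 151 155 160 158 156 155 157 159 161
216 179 157 156 160 160 158 158 159 158 160 158 158 158 160 160 160 159 162 159 149
217 159 158 155 158 160 160 158 158 159 159 161 160 161 165 164 158 147 138 131 126
[0.45545766 0.33085492 0.21513605]
(14, 16, 86, 51)
(14, 16, 86, 51)
bar end [303.1 195.7]
beaker 0
marker 17
```

```bash
python3 - <<'E'
from h import *
for f in('scene0','scene13'):
    h=cv2.cvtColor(cv2.imread(f'pics/{f}.png'),40); m=cv2.inRange(h[200:255,215:250],(100,120,60),(130,255,255)); print(cv2.boundingRect(cv2.findNonZero(m)))
print(job.hand_in())
E
```

```text
(17, 31, 10, 17)
(17, 31, 10, 17)
the job is handed in; nothing more can be done
None
```

The job is handed in: the bar is down, the bolt is home against its stop, and the handle lies in the notch within about 2° of level. It first went about 8° past level, so I gripped it, lifted it and pressed it back. The box and marker did not move in the images, and the beaker showed no change.

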